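Clamp the rover's sensor boom on the bench stand

TASK

Clamp the rover's boom tube in the bench stand: swing the clamp's hinged half over the tube and press it down firmly until it is fully home on the tube, without crushing the thin tube (the liner fitted today is of unknown thickness, so feel for it). Then draw the sprung swing bolt out by its thumb tab, far enough to pass the ridges but not up to its stop, swing it upright into the slot and let its collar down gently behind the ridges. Leave the boom lying where it is and do not disturb the wheel, the tray and the screwdriver beside the stand.

Things in the scene. Friction and masses are not known exactly. Their poses are not given: they have to be found in the camera images.
- clamp: Bench stand, fixed. Steel base plate 12 mm thick, x -63 to 87 mm, y -40 to 40 mm, with a 60 mm wide tail to y = -185 mm; aluminium V saddle (38 mm wide) at the origin, V rest (24 mm wide) at y = -150 mm. Origin on the bench under the saddle's middle; z up, y along the tube, x from the hinge side to the swing-bolt side. Tube axis at x = 0, 75 mm above the bench.
- boom: Thin-walled black boom tube, 30 mm diameter, 0.24 to 0.42 kg, lying loose in the two V's along the stand's y, green camera pod (44 x 30 x 40 mm) on its -y end. Origin on the tube's axis, y along it (tube from y = -205 to +65 mm), at first within 15 mm of the saddle's middle. The hinged half must not squeeze it with over 45 N (14 N pressed slowly at cap_press stays below).
- shell: The clamp's hinged half, aluminium, 38 mm wide, 0.15 kg. Origin on the hinge axis; closed, its axes are the stand's (x away from the hinge). Then: crown over the tube x 12 to 60 mm, top z 22 mm; flat lip x 62 to 113 mm, z 2 to 12 mm, solid to x 86 mm, beyond it an open-ended slot 14 mm wide between two prongs, each with a keeper ridge 4 mm high at its end (x 108 to 113 mm).
- cap (a joint): Angle of the hinged half, rad; 1.57 = lip straight up; starts at 1.3 to 1.85, up or leaning over to the stand's -x side. Stiff hinge (0.30 N m), stays where left. Under the crown sits an exchangeable liner of unknown thickness, so home (the liner's ribs bearing on the tube) lies anywhere from -0.07 to 0.07. A sprung pad is squeezed over the last 0.07 rad (5 N at home).
- cap_hinge (a point): Point on the hinge axis, mid-width: stand x = -36, y = 0, z = 78 mm; the axis runs along the stand's y.
- cap_press (a point): Middle of the solid part of the lip's top face, 73 mm out from the hinge axis and 12 mm above it when closed: where to push and press. About 7 N at this point moves the hinged half home; there it stops firmly. 10 to 14 N, slowly, is enough and does no harm; below 7 N it stands short of home.
- bolt (a joint): Angle of the swing bolt, rad: 0 = upright in the slot (its stop), growing as it leans outward to the stand's +x side; starts at 0.75 to 1.1, limit 1.25. Turns about an axis along the stand's y, with light friction (0.09 N m) that holds it where it is left.
- draw (a joint): How far the swing bolt is drawn out along its length, m: 0 at rest, stop at 0.022; must not pass 0.021. Spring 3 N at rest plus 0.4 N per mm. To pass over the keeper ridges it must be drawn at least 0.012 + 0.092 x (cap angle in rad at home). Seated on the lip behind the ridges it reads 0.006 + 0.092 x cap angle, with the bolt within 0.11 rad of upright.
- bolt_pivot (a point): Point on the swing bolt's pivot axis, mid-width: stand x = 56, y = 0, z = 40 mm; the axis runs along the stand's y.
- bolt_tab (a point): Centre of the bolt's thumb tab: steel disc 26 mm in diameter, 12 mm thick, flat faces toward the stand's +y and -y: pinched from above, it turns between the fingers as the bolt swings. 74 mm from the pivot at rest. Below it: neck 10 mm diameter, collar 26 mm diameter, 5 mm thick (underside 44 mm from the pivot at rest), shank 8 mm diameter.
- bolt_collar (a point): Centre of the underside of the bolt's collar (26 mm diameter), which comes to lie on the lip's top face across the slot.
- wheel: Spare rover wheel, black rubber, 67 mm diameter, 28 mm high, lying flat beside the stand on its hinge side; origin at the centre of its underside. Leave alone.
- tray: Grey divided parts tray 100 x 75 x 28 mm on the bolt side; origin at the centre of its underside. Leave alone.
- driver: Screwdriver 170 mm long with a black handle, lying on the bench beyond the stand; leave alone.

How it is judged:
By the outcome, as a careful person would: the job done as asked, in the order asked, and still so for the second after the job is handed in, with the robot touching nothing.
It also fails if it takes over 64 s, if anything falls off the work surface, if the arm or the gripper's body presses on something with over 40 N, if the wrist force passes 120 N, or if a joint passes its speed limit or range.

ROBOT

A 6-joint arm with a two-finger parallel gripper is mounted at the origin on the work surface. World frame = base frame: x ahead of the robot, y to its left, z up, the work surface at z = 0. Lengths are in m, angles in rad, forces in N, time in s.
With the tool pointing down it reaches from about 0.325 to 0.85 m from the base axis. Payload 4.4 kg.
Tool frame: the origin (TCP) lies midway between the tips of the shut fingers; the grasp point (between the pads) lies 19 mm behind it; z points along the fingers, y is the line along which they close (so a half turn about z gives the same grasp; the last joint's range is limited). The gripper opens to 94 mm and grips with 3 to 60 N. Pads are 16 mm wide; open, the fingers measure 119 mm over their backs; the gripper's body (75 mm by 177 mm) begins 78 mm behind the grasp point.
Start: joints at [-0.15, 0.207, 1.542, -0, 1.393, -0.15], TCP at [0.575, -0, 0.205] pointing down, gripper open.
Joint ranges: [-2.73, 2.73], [-0.86, 2.22], [0.23, 2.46], [-1.11, 4.25], [0.08, 2.63], [-2.82, 2.82]. Speed limits (rad/s): [2.79, 2.79, 3.14, 3.14, 3.14, 3.14].

INTERFACE

Orientations are given as a unit quaternion [x, y, z, w].
In Python, from station import env gives the robot as it stands. The module is installed in compiled form; this text tells all that it offers.
- The arm moves only by the shell command python3 -m jog 'ROWS' [OPENING] [FORCE]. ROWS is JSON, a list of rows, each an object of numbers: "tx", "ty", "tz": the shift along the tool's x, y, z in m; "ax", "ay", "az": the turn, a rotation vector about the tool's x, y, z in degrees. A call has 1 to 12 rows; each row is the pose to reach, as a shift and turn from the pose commanded when the call began, along the tool's axes at that moment; what a row does not reach only later rows make up. A row lasts 1/12 s, in which the tool goes at most 41.7 mm and 7.16 degrees, less where a joint would pass 70% of its speed; a pose out of reach is approached as far as the arm can. A call with a gripper value outside its range is refused whole. OPENING is the opening, from 0 (shut) to 1 (fully open), set as the call begins (- or left out, the last holds). The fingers move at their own pace and stop on an object; FORCE is the grip in N (left out, the last holds). Time passes only in rows, so rows that repeat a pose let the fingers close. It gives the time, the measured TCP pose, the force, the opening and the grip force at its end, in the units of the state.
- env.get_state(): the state, without advancing time (a new reading comes with each control period).
- env.read_camera(name): name is "scene" or "side" or "wrist"; returns (picture, depth): 384x512x3 uint8, red, green, blue; 384x512 float32, m along the optical axis (not along the pixel's ray), 0 where there is no reading.
- env.get_calibration(name): a dict with "fx", "fy", "cx", "cy" (pixels), "k1" (the pictures are not rectified: a ray, as slopes to the right and down, at radius r is drawn at 1 + k1 r^2 times it, then the intrinsics apply), "R" (3x3) and "t" (3): a world point X has camera coordinates R X + t; the wrist camera has in their place "mount" (4x4, takes a point from camera to tool coordinates, whose origin is the TCP and whose axes are the flange's). Camera axes: x right, y down, z forward; pixel columns grow to the right and rows downward; lengths in m; the calibration is good to about 2 mm. A picture is of the moment at which its call begins: read the wrist's pose just before it. get_calibration takes no time and is no camera call.
- env.close_job(): hands the job in; it is judged then, once.
Trained networks look in the newest picture that a camera, given by its name, has taken for a name from the list of things; names that differ only in an ending like _2 or _b are one class to them, and where a whole thing is asked for, a point or a joint stands for the part that bears it (a point fixed in the world has none). Each returns a list of dicts, best first, with "score" (0 to 1); they miss things now and then, are a little off and sometimes report something else, mostly with a low value. They report only what shows in the picture. A call takes as long as a camera call.
- env.look_for(camera, name): "centre" ([x, y, z] in m, in world coordinates, good to about 4 mm: the middle of the surface that is visible of it).
The state is a dict: "time_s": time; "joints": joint angles; "dq": joint speeds; "joint_torque": joint torques, N m; "eef_pos": TCP position; "tcp_rot": TCP orientation; "wrist_force": force on the tool from outside, world axes, zero at the start; "wrist_torque": the same for the moment, N m; "width": finger opening in m; "grasp_force": force on a finger pad.
Only numpy, scipy, OpenCV 4.12 (cv2) and the standard library are available. Lean on these libraries where they do the work, as an engineer would, in place of code of your own. Each camera call takes 0.05 s, during which the arm holds its last target. There are 200 camera calls.

## Working session

There is one attempt and no reset: what is moved stays moved. The work goes in short steps, Python scripts to look and compute and a shell command to move; the robot and the scene stay as the last step left them, time stands still between calls to the robot, and variables do not carry over. Pictures are saved under pics/ and viewed, at most 10 in all, crops included, and the job is handed in when it is done.

```bash
mkdir -p pics; cat > h.py <<'E'
import numpy as np, cv2
from station import env
from scipy.spatial.transform import Rotation as R
def pc(cam):
    s=env.get_state(); im,d=env.read_camera(cam); c=env.get_calibration(cam)
    v,u=np.mgrid[0:384,0:512]
    K=np.array([[c['fx'],0,c['cx']],[0,c['fy'],c['cy']],[0,0,1.]])
    p=cv2.undistortPoints(np.stack([u,v],-1).reshape(-1,1,2).astype(float),K,np.array([c['k1'],0,0,0.])).reshape(384,512,2)
    X=np.dstack([p[...,0]*d,p[...,1]*d,d])
    if 'R' in c: W=(X-np.array(c['t']))@np.array(c['R'])
    else:
        M=np.array(c['mount']); T=X@M[:3,:3].T+M[:3,3]
        W=T@R.from_quat(s['tcp_rot']).as_matrix().T+np.array(s['eef_pos'])
    W[d==0]=np.nan
    return im,d,W
def save(im,n): cv2.imwrite('pics/'+n+'.png',im[...,::-1])
E
python3 - <<'E'
from h import *
ims=[]
for c in ['scene','side','wrist']:
    im,d,W=pc(c); np.savez('/tmp/'+c,im=im,W=W); ims.append(im)
    for n in ['clamp','boom','shell','bolt','bolt_tab','cap_press','wheel','tray','driver']:
        r=env.look_for(c,n); print(c,n,[(np.round(q['centre'],3).tolist(),round(q['score'],2)) for q in r[:2]])
for c,i in zip('abc',ims): save(i,c+'0')
s=env.get_state(); print(s)
save(np.vstack([cv2.resize(np.hstack(ims[:2]),(800,300)),cv2.resize(np.hstack([ims[2],ims[2]*0]),(800,300))]),'all0')
E
```

```text
scene clamp [([0.511, 0.19, 0.007], 0.38)]
scene boom [([0.63, -0.061, 0.082], 0.79)]
scene shell [([0.524, -0.128, 0.119], 0.8)]
scene bolt [([0.516, 0.018, 0.078], 0.61)]
scene bolt_tab [([0.512, 0.025, 0.08], 0.55)]
scene cap_press []
scene wheel [([0.543, -0.258, 0.029], 0.63)]
scene tray [([0.507, 0.188, 0.006], 0.62), ([0.525, -0.13, 0.128], 0.39)]
scene driver [([0.696, 0.044, 0.021], 0.62)]
side clamp [([0.524, -0.067, 0.02], 0.69)]
side boom [([0.594, -0.067, 0.089], 0.77)]
side shell []
side bolt [([0.505, 0.025, 0.076], 0.53)]
side bolt_tab [([0.505, 0.031, 0.082], 0.43), ([0.507, 0.029, 0.075], 0.18)]
side cap_press [([0.522, -0.129, 0.125], 0.68)]
side wheel [([0.508, 0.03, 0.081], 0.17)]
side tray [([0.513, 0.19, 0.011], 0.73)]
side driver [([0.693, 0.043, 0.018], 0.56)]
wrist clamp [([0.536, -0.067, 0.012], 0.7)]
wrist boom [([0.61, -0.073, 0.089], 0.78), ([0.514, 0.017, 0.078], 0.64)]
wrist shell [([0.523, -0.128, 0.158], 0.93)]
wrist bolt [([0.507, 0.015, 0.072], 0.97), ([0.611, -0.072, 0.092], 0.66)]
wrist bolt_tab [([0.512, 0.016, 0.08], 0.7)]
wrist cap_press [([0.
[... 169 characters left out ...]
 1.5, 'joints': array([-1.50482800e-01,  2.06594813e-01,  1.54151064e+00,  1.44855844e-05,
        1.39349725e+00, -1.50479705e-01]), 'dq': array([-0.00081214, -0.00029917,  0.00090789, -0.00062339,  0.00020891,
       -0.00097313]), 'joint_torque': array([-5.57086264e-05, -3.70882452e+01, -2.81752414e+01,  6.98164268e-02,
        2.77398562e-02, -3.03682430e-05]), 'eef_pos': array([5.74998380e-01, 3.75058681e-06, 2.05444563e-01]), 'tcp_rot': array([ 7.07108779e-01,  7.07104784e-01,  2.75764061e-06, -8.27672068e-06]), 'wrist_force': array([-0.43748045,  0.52362884, -0.44602303]), 'wrist_torque': array([ 0.02578162, -0.00411287,  0.00045709]), 'grasp_force': 0.0, 'width': 0.09407820227120572}
```

View pics/all0.png

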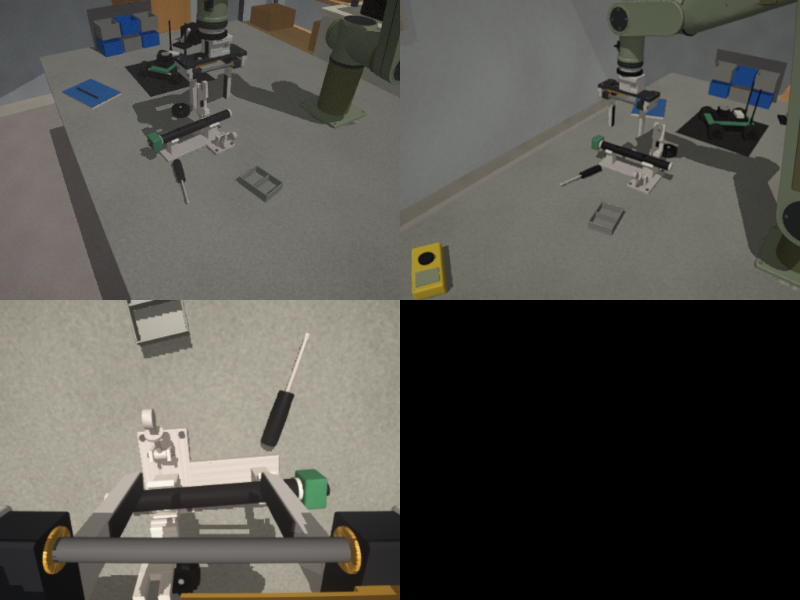

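```bash
python3 - <<'E'
from h import *
from scipy.optimize import minimize
H=np.zeros((600,800,3),np.uint8)
P=[];C=[]
for c in ['scene','side','wrist']:
    z=np.load('/tmp/'+c+'.npz'); W=z['W'].reshape(-1,3); im=z['im'].reshape(-1,3)
    m=(W[:,0]>.4)&(W[:,0]<.8)&(W[:,1]>-.2)&(W[:,1]<.1)&(W[:,2]>-.01)&(W[:,2]<.2)
    P.append(W[m]);C.append(im[m]); print(c,m.sum())
W=P[2];I=C[2]
# tube: dark, high points
t=(W[:,2]>.078)&(W[:,2]<.096)&(I.max(1)<70)&(W[:,1]>-.1)&(W[:,1]<-.03)&(W[:,0]>.5)&(W[:,0]<.68)
T=W[t]; print(t.sum(), T.min(0),T.max(0))
# fit cylinder r=15 axis line y=a+b x, z=c
f=lambda q:np.mean(np.abs(np.hypot((T[:,1]-q[0]-q[1]*(T[:,0]-.57))*np.cos(np.arctan(q[1])),T[:,2]-q[2])-.015))
r=minimize(f,[-.067,.05,.075],method='Nelder-Mead'); print('tube',r.x,r.fun)
b=r.x[1]; a=np.arctan(b)
# stand: ys=-x dir
ys=-np.array([np.cos(a),np.sin(a)]); xs=np.array([ys[1],-ys[0]]); print(xs,ys,'yaw',np.degrees(np.arctan2(xs[1],xs[0])))
o=np.array([.57,r.x[0]])
for k in range(3):
    Q=P[k]; S=np.c_[(Q[:,:2]-o)@xs,(Q[:,:2]-o)@ys,Q[:,2]]*1000
    p=S[(S[:,2]>8)&(S[:,2]<16)]
    print(k,len(p),'plate x',np.percentile(p[:,0],[0.5,2,98,99.5]),'y',np.percentile(p[:,1],[.5,2,50,98,99.5]))
    sh=S[(S[:,2]>125)&(S[:,2]<200)&(S[:,0]<-20)&(S[:,0]>-100)]
    if len(sh): print('shell y',np.percentile(sh[:,1],[1,5,50,95,99]),'x',np.percentile(sh[:,0],[2,50,98]),'z',sh[:,2].max())
    tb=S[(S[:,2]>60)&(S[:,2]<110)&(S[:,0]>60)&(S[:,0]<150)]
    if len(tb): print('tab y',np.percentile(tb[:,1],[1,5,50,95,99]),'x',np.percentile(tb[:,0],[2,50,98]),'z',np.percentile(tb[:,2],[2,50,98]))
    if k==2: np.save('/tmp/S.npy',np.c_[S,C[k]])
    img=np.zeros((300,400,3),np.uint8)
    o2=np.argsort(S[:,2]); 
    u=((S[o2,1]+200)*1.2).astype(int);v=((S[o2,0]+120)*1.2).astype(int)
    ok=(u>=0)&(u<400)&(v>=0)&(v<300); hh=np.clip(S[o2,2],0,180)
    img[v[ok],u[ok]]=cv2.applyColorMap((hh[ok]*1.4).astype(np.uint8),cv2.COLORMAP_JET)[:,0]
    H[(k//2)*300:(k//2)*300+300,(k%2)*400:(k%2)*400+400]=img
H[300:,400:]=cv2.resize(np.load('/tmp/wrist.npz')['im'][:,:400][80:380],(400,300))[...,::-1]
cv2.imwrite('pics/h1.png',H)
E
```

```text
scene 12702
side 10293
wrist 62207
3494 [ 0.50008612 -0.09354131  0.07802609] [ 0.65848746 -0.05716443  0.09134467]
tube [-0.07852356  0.0837066   0.07432968] 0.0005050850939777869
[-0.08341487  0.99651491] [-0.99651491 -0.08341487] yaw 94.78487998669286
0 1405 plate x [-42.60714098 -34.58859112 132.02971794 154.75128126] y [-153.22738037 -146.5652741    -7.98067394   84.40199049   89.68283412]
shell y [32.85980639 33.35147762 50.84558637 69.28064442 70.99078633] x [-56.25296219 -45.87870938 -40.95303045] z 192.68331493296802
tab y [40.79918566 42.07534554 47.63026528 56.77568514 58.18378112] x [ 90.01236155 114.37598678 130.93140882] z [61.3792948  80.70137266 97.43957393]
1 1133 plate x [-56.66202937 -45.24618378 118.4598928  146.73159501] y [-150.74121761 -131.53342463    2.71105743   91.72306003   92.81111618]
shell y [33.04947766 34.68673737 54.18598302 71.18248155 71.77042778] x [-62.09184448 -49.36255567 -43.18703312] z 193.25594197370705
tab y [46.31917514 47.61772057 56.30044571 63.05096542 64.39067781] x [ 87.98384317 113.64014914 128.55114328] z [63.20159547 82.79750851 99.02470634]
2 6562 plate x [-60.39779637 -51.79499612 137.08749574 156.98110352] y [-152.22522931 -144.58995925   10.67654913   90.03799276   91.74047325]
shell y [33.92590048 34.20577292 52.83401328 70.60308908 72.122373  ] x [-56.85583167 -47.92827527 -45.13004072] z 190.99222417111676
tab y [41.43540709 43.9456536  51.41837278 61.57114049 64.39081444] x [ 84.80135858 104.43623097 127.9537909 ] z [61.52425415 78.52915698 96.42832355]
```

View pics/h1.png

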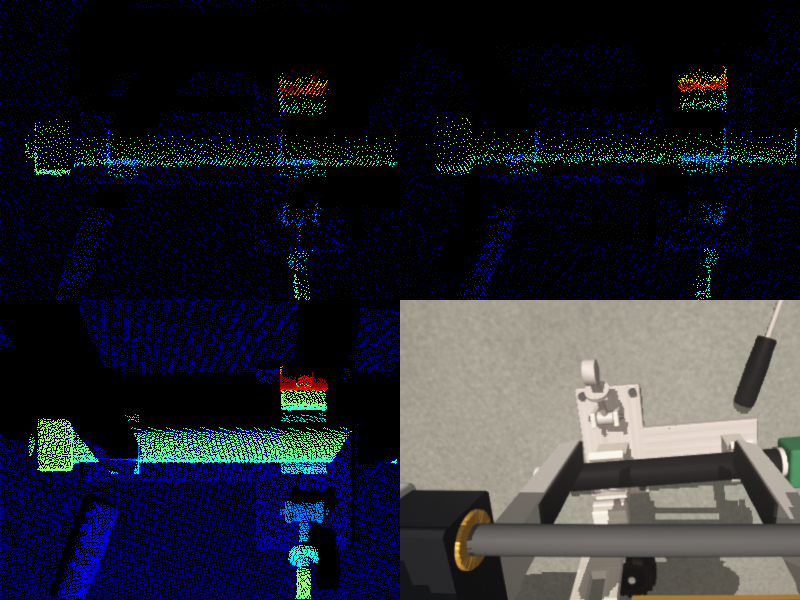

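```bash
cat >> h.py <<'E'
O=np.array([.5182,-.0829]); xs=np.array([-.08341,.99651]); ys=np.array([-.99651,-.08341])
def st(W): W=np.asarray(W); return np.concatenate([((W[...,:2]-O)@xs)[...,None],((W[...,:2]-O)@ys)[...,None],W[...,2:3]],-1)*1000
def where():
    s=env.get_state(); r=R.from_quat(s['tcp_rot']).as_matrix()
    f=np.array(s['wrist_force']); print('t %.2f'%s['time_s'],'stand xyz mm',np.round(st(s['eef_pos']),1),'F stand',np.round([f[:2]@xs,f[:2]@ys,f[2]],2),'toolx vs xs deg %.2f'%np.degrees(np.arcsin(r[:2,0]@ys)),'zdir',np.round(r[:,2],3),'w %.4f g %.1f'%(s['width'],s['grasp_force']))
E
python3 - <<'E'
from h import *
from scipy.optimize import minimize
where()
for c in ['scene','side','wrist']:
    z=np.load('/tmp/'+c+'.npz'); S=st(z['W'].reshape(-1,3))
    m=(np.abs(S[:,1])<22)&(S[:,2]>142)&(S[:,2]<200)&(S[:,0]<-10)&(S[:,0]>-120)
    q=S[m]
    # shell frame box dist lip x62..113,z2..12
    def f(p):
        c_,s_=np.cos(p[0]),np.sin(p[0]); dx=q[:,0]+36-p[1];dz=q[:,2]-78
        a=dx*c_+dz*s_; b=-dx*s_+dz*c_
        ux=np.abs(a-87.5)-25.5;uz=np.abs(b-7)-5
        d=np.hypot(np.maximum(ux,0),np.maximum(uz,0))+np.minimum(np.maximum(ux,uz),0)
        return np.mean(np.minimum(np.abs(d),5))
    best=min((minimize(f,[t,0],method='Nelder-Mead') for t in np.arange(1.2,1.95,.1)),key=lambda r:r.fun)
    print(c,m.sum(),'cap',best.x,best.fun)
    # tab: points on disc rim
    m=(np.abs(S[:,1])<9)&(S[:,2]>60)&(S[:,2]<110)&(S[:,0]>85)&(S[:,0]<145); q=S[m]
    g=lambda p:np.mean(np.minimum(np.abs(np.hypot(q[:,0]-56-74*np.sin(p[0])-p[1],q[:,2]-40-74*np.cos(p[0]))-13),4))
    b=min((minimize(g,[t,0],method='Nelder-Mead') for t in np.arange(.7,1.2,.1)),key=lambda r:r.fun); print('bolt',m.sum(),b.x,b.fun)
    m=(S[:,2]>9)&(S[:,2]<15)&(S[:,0]>70)&(S[:,0]<100)&(np.abs(S[:,1])<38); print('plate xmax',np.percentile(S[m,0],[50,95,99]))
E
```

```text
t 1.50 stand xyz mm [ 77.9 -63.5 205.4] F stand [ 0.56  0.39 -0.45] toolx vs xs deg -4.78 zdir [-0.  0. -1.] w 0.0941 g 0.0
scene 255 cap [1.6713316  1.65454173] 1.4580573096701839
bolt 140 [0.92756711 2.12742695] 2.630863094071409
plate xmax [82.98675403 89.96256283 90.66259749]
side 260 cap [ 1.66860353 -2.02332801] 1.7635338400878735
bolt 107 [0.90460348 0.83885817] 2.4671291416882415
plate xmax [82.46816809 88.39152271 88.91987489]
wrist 1851 cap [1.67418993 0.08789391] 0.8730773376029448
bolt 701 [ 0.95407167 -0.44357324] 2.3097175626023794
plate xmax [78.88721775 86.62865237 87.20471015]
```

```bash
python3 -m jog '[{"tz":-0.02,"az":-4.8},{"tz":-0.02,"az":-4.8,"tx":-0.01}]' 0 30
```

```text
invalid input
```

```bash
python3 -m jog '[{"tx":0,"ty":0,"tz":-0.02,"ax":0,"ay":0,"az":-4.8},{"tx":-0.01,"ty":0,"tz":-0.02,"ax":0,"ay":0,"az":-4.8}]' 0 30; python3 -c "from h import *;where()"
```

```text
time_s: 1.67
eef_pos: [0.5768, -0.0092, 0.2284]
tcp_rot: [0.676, 0.737, 0.002, 0.002]
wrist_force: [1.1, -0.3, 1.1]
width: 0.0839
grasp_force: 0.0
t 1.67 stand xyz mm [ 68.5 -64.5 228.4] F stand [-0.42 -1.06  1.07] toolx vs xs deg 0.21 zdir [ 0.005 -0.    -1.   ] w 0.0839 g 0.0
```

```bash
python3 -m jog '[{"tx":-0.03,"ty":-0.013,"tz":0,"ax":0,"ay":0,"az":0},{"tx":-0.06,"ty":-0.026,"tz":0,"ax":0,"ay":0,"az":0},{"tx":-0.09,"ty":-0.038,"tz":0,"ax":0,"ay":0,"az":0},{"tx":-0.12,"ty":-0.051,"tz":0,"ax":0,"ay":0,"az":0},{"tx":-0.15,"ty":-0.064,"tz":0,"ax":0,"ay":0,"az":0},{"tx":-0.153,"ty":-0.064,"tz":0.02,"ax":0,"ay":0,"az":0},{"tx":-0.153,"ty":-0.064,"tz":0.045,"ax":0,"ay":0,"az":0},{"tx":-0.153,"ty":-0.064,"tz":0.072,"ax":0,"ay":0,"az":0},{"tx":-0.153,"ty":-0.064,"tz":0.072,"ax":0,"ay":0,"az":0},{"tx":-0.153,"ty":-0.064,"tz":0.072,"ax":0,"ay":0,"az":0}]' 0 30; python3 -c "
from h import *;where()
import math
for t in [1.6,1.5,1.4,1.3,1.2,1.1,1,.9,.8,.7,.6,.5,.4,.3,.2,.15,.1,.05,0]:
    r=75+6*(1.6-t)/1.6
    print(t,round(-36+r*math.cos(t)-12*math.sin(t)-8,1),round(78+r*math.sin(t)+12*math.cos(t),1))"
```

```text
time_s: 2.5
eef_pos: [0.5225, -0.1678, 0.1518]
tcp_rot: [0.677, 0.736, -0.001, -0.002]
wrist_force: [0.2, -0.4, 1.0]
width: 0.0178
grasp_force: 0.0
t 2.50 stand xyz mm [-85.    2.8 151.8] F stand [-0.4  -0.19  1.01] toolx vs xs deg -0.08 zdir [-0.004  0.002 -1.   ] w 0.0178 g 0.0
1.6 -58.2 152.6
1.5 -50.6 154.0
1.4 -43.0 154.7
1.3 -35.2 154.6
1.2 -27.5 153.6
1.1 -19.8 152.0
1 -12.4 149.5
0.9 -5.1 146.3
0.8 1.7 142.3
0.7 8.2 137.7
0.6 14.2 132.4
0.5 19.7 126.5
0.4 24.6 120.0
0.3 28.8 113.1
0.2 32.3 105.7
0.15 33.7 101.9
0.1 35.0 98.0
0.05 36.1 94.0
0 37.0 90.0
```

```bash
python3 -m jog '[{"tx":0.014,"ty":0.003,"tz":0,"ax":0,"ay":0,"az":0},{"tx":0.022,"ty":0.003,"tz":0,"ax":0,"ay":0,"az":0},{"tx":0.028,"ty":0.003,"tz":0,"ax":0,"ay":0,"az":0},{"tx":0.034,"ty":0.003,"tz":-0.002,"ax":0,"ay":0,"az":0},{"tx":0.042,"ty":0.003,"tz":-0.003,"ax":0,"ay":0,"az":0},{"tx":0.05,"ty":0.003,"tz":-0.003,"ax":0,"ay":0,"az":0},{"tx":0.0575,"ty":0.003,"tz":-0.002,"ax":0,"ay":0,"az":0},{"tx":0.065,"ty":0.003,"tz":0,"ax":0,"ay":0,"az":0},{"tx":0.0725,"ty":0.003,"tz":0.0025,"ax":0,"ay":0,"az":0},{"tx":0.08,"ty":0.003,"tz":0.006,"ax":0,"ay":0,"az":0},{"tx":0.0865,"ty":0.003,"tz":0.01,"ax":0,"ay":0,"az":0},{"tx":0.0865,"ty":0.003,"tz":0.01,"ax":0,"ay":0,"az":0}]' 0 30; python3 - <<'E'
from h import *
where(); im,d,W=pc('side'); save(im[60:260,230:400].repeat(3,0).repeat(3,1),'s2')
E
```

```text
time_s: 3.5
eef_pos: [0.5188, -0.0791, 0.1424]
tcp_rot: [0.676, 0.736, 0.0, -0.002]
wrist_force: [0.5, -0.8, 0.8]
width: 0.0005
grasp_force: 0.5
t 3.50 stand xyz mm [  3.8  -0.9 142.4] F stand [-0.87 -0.44  0.83] toolx vs xs deg 0.08 zdir [-0.002  0.003 -1.   ] w 0.0005 g 0.5
```

View pics/s2.png

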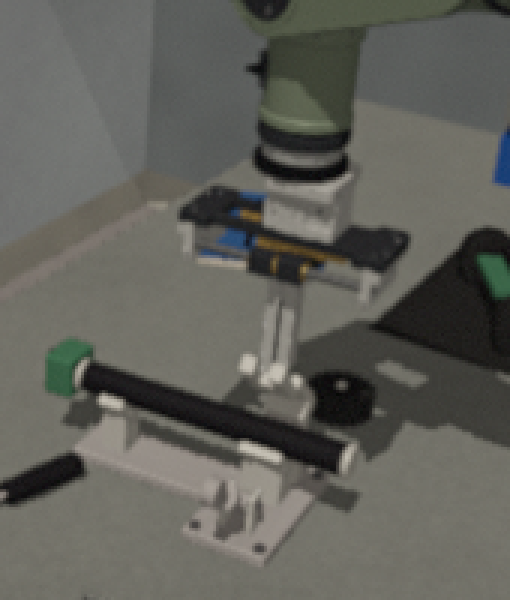

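```bash
python3 -m jog '[{"tx":0.005,"ty":0,"tz":0.005,"ax":0,"ay":0,"az":0},{"tx":0.01,"ty":0,"tz":0.01,"ax":0,"ay":0,"az":0},{"tx":0.0155,"ty":0,"tz":0.016,"ax":0,"ay":0,"az":0},{"tx":0.018,"ty":0,"tz":0.019,"ax":0,"ay":0,"az":0},{"tx":0.0205,"ty":0,"tz":0.0225,"ax":0,"ay":0,"az":0},{"tx":0.0225,"ty":0,"tz":0.026,"ax":0,"ay":0,"az":0},{"tx":0.0245,"ty":0,"tz":0.0295,"ax":0,"ay":0,"az":0},{"tx":0.0265,"ty":0,"tz":0.033,"ax":0,"ay":0,"az":0},{"tx":0.028,"ty":0,"tz":0.0365,"ax":0,"ay":0,"az":0},{"tx":0.028,"ty":0,"tz":0.0365,"ax":0,"ay":0,"az":0}]' 0 30; python3 -c "
from h import *;where()"
```

```text
time_s: 4.38
eef_pos: [0.5172, -0.0526, 0.106]
tcp_rot: [0.677, 0.736, 0.0, -0.001]
wrist_force: [-0.1, 2.6, 0.6]
width: 0.0006
grasp_force: 1.7
t 4.38 stand xyz mm [ 30.2  -1.5 106. ] F stand [ 2.59 -0.07  0.61] toolx vs xs deg 0.01 zdir [-0.001  0.001 -1.   ] w 0.0006 g 1.7
```

```bash
python3 -m jog '[{"tx":0.003,"ty":-0.001,"tz":0,"ax":0,"ay":0,"az":0},{"tx":0.0045,"ty":-0.001,"tz":0.002,"ax":0,"ay":0,"az":0},{"tx":0.0055,"ty":-0.001,"tz":0.004,"ax":0,"ay":0,"az":0},{"tx":0.0065,"ty":-0.001,"tz":0.006,"ax":0,"ay":0,"az":0},{"tx":0.007,"ty":-0.001,"tz":0.007,"ax":0,"ay":0,"az":0},{"tx":0.007,"ty":-0.001,"tz":0.007,"ax":0,"ay":0,"az":0}]' 0 30; python3 -c "
from h import *;where()"
```

```text
time_s: 4.88
eef_pos: [0.516, -0.0467, 0.0998]
tcp_rot: [0.677, 0.736, 0.0, 0.0]
wrist_force: [0.2, -1.2, 1.6]
width: 0.0004
grasp_force: 0.7
t 4.88 stand xyz mm [36.3 -0.8 99.8] F stand [-1.25 -0.11  1.6 ] toolx vs xs deg 0.00 zdir [ 0.  0. -1.] w 0.0004 g 0.7
```

```bash
python3 -m jog '[{"tx":0,"ty":0,"tz":0.001,"ax":0,"ay":0,"az":0},{"tx":0.0005,"ty":0,"tz":0.002,"ax":0,"ay":0,"az":0},{"tx":0.001,"ty":0,"tz":0.003,"ax":0,"ay":0,"az":0},{"tx":0.001,"ty":0,"tz":0.003,"ax":0,"ay":0,"az":0}]' 0 30; python3 -c "
from h import *;where()"; python3 -m jog '[{"tx":0,"ty":0,"tz":0.0005,"ax":0,"ay":0,"az":0},{"tx":0,"ty":0,"tz":0.001,"ax":0,"ay":0,"az":0},{"tx":0,"ty":0,"tz":0.001,"ax":0,"ay":0,"az":0}]' 0 30
```

```text
time_s: 5.22
eef_pos: [0.5159, -0.0456, 0.0968]
tcp_rot: [0.677, 0.736, 0.0, 0.0]
wrist_force: [0.5, -2.0, 0.9]
width: 0.0007
grasp_force: 0.9
t 5.22 stand xyz mm [37.4 -0.8 96.8] F stand [-2.04 -0.31  0.93] toolx vs xs deg 0.02 zdir [ 0. -0. -1.] w 0.0007 g 0.9
time_s: 5.47
eef_pos: [0.5159, -0.0454, 0.0959]
tcp_rot: [0.677, 0.736, 0.0, -0.0]
wrist_force: [0.6, -0.7, 1.9]
width: 0.0004
grasp_force: 1.1
```

```bash
cat >> h.py <<'E'
def cap(cams=('scene','side')):
    for c in cams:
        im,d,W=pc(c); S=st(W.reshape(-1,3))
        m=(np.abs(S[:,1])<19)&(S[:,0]>54)&(S[:,0]<84)&(S[:,2]>82)&(S[:,2]<125); q=S[m]
        if len(q)>5: print(c,len(q),'lip x',np.round(np.percentile(q[:,0],[2,50,98])),'z',np.round(np.percentile(q[:,2],[5,25,50,75,95]),1))
E
python3 - <<'E'
from h import *
cap()
F=[]
for k in range(6):
    env.read_camera('side'); F.append(env.get_state()['wrist_force'])
print(np.round(F,1))
im,d,W=pc('scene'); save(im[90:220,180:330].repeat(4,0).repeat(4,1),'s3')
E
```

```text
scene 109 lip x [55. 71. 80.] z [ 89.2  93.1  96.7  99.  102.4]
side 91 lip x [55. 73. 79.] z [ 91.2  94.3  97.9 100.9 104.1]
[[ 0.9 -1.3  2. ]
 [ 0.5 -0.9  2.3]
 [ 0.7 -1.3  1.8]
 [ 0.3 -0.8  2.9]
 [-0.4 -0.7  1.3]
 [ 1.2 -0.7  1.6]]
```

View pics/s3.png

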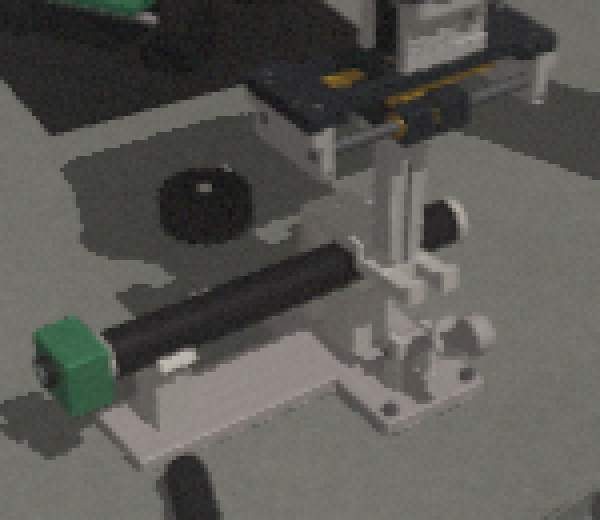

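```bash
for i in 1; do python3 -m jog '[{"tx":0,"ty":0,"tz":0.0005,"ax":0,"ay":0,"az":0},{"tx":0,"ty":0,"tz":0.0005,"ax":0,"ay":0,"az":0}]'; python3 -m jog '[{"tx":0,"ty":0,"tz":0.0005,"ax":0,"ay":0,"az":0},{"tx":0,"ty":0,"tz":0.0005,"ax":0,"ay":0,"az":0}]';  python3 -m jog '[{"tx":0,"ty":0,"tz":0.0005,"ax":0,"ay":0,"az":0},{"tx":0,"ty":0,"tz":0.0005,"ax":0,"ay":0,"az":0}]'; done | egrep 'pos|wrist_f'
```

```text
eef_pos: [0.5158, -0.0454, 0.0955]
wrist_force: [0.9, -0.7, 2.3]
eef_pos: [0.5158, -0.0453, 0.095]
wrist_force: [0.7, 0.1, 3.1]
eef_pos: [0.5158, -0.0453, 0.0944]
wrist_force: [0.2, 0.9, 3.0]
```

```bash
(python3 -m jog '[{"tx":0,"ty":0,"tz":0.0005,"ax":0,"ay":0,"az":0},{"tx":0,"ty":0,"tz":0.0005,"ax":0,"ay":0,"az":0}]'; python3 -m jog '[{"tx":0,"ty":0,"tz":0.0005,"ax":0,"ay":0,"az":0},{"tx":0,"ty":0,"tz":0.0005,"ax":0,"ay":0,"az":0}]';  python3 -m jog '[{"tx":0,"ty":0,"tz":0.0005,"ax":0,"ay":0,"az":0},{"tx":0,"ty":0,"tz":0.0005,"ax":0,"ay":0,"az":0}]' ) | egrep 'pos|wrist_f'
```

```text
eef_pos: [0.5158, -0.0452, 0.0939]
wrist_force: [0.9, 2.8, 2.9]
eef_pos: [0.5158, -0.0452, 0.0935]
wrist_force: [0.6, 3.2, 3.4]
eef_pos: [0.5158, -0.0451, 0.0929]
wrist_force: [0.7, 3.6, 3.9]
```

```bash
(python3 -m jog '[{"tx":0.0005,"ty":0,"tz":0.0005,"ax":0,"ay":0,"az":0},{"tx":0.0005,"ty":0,"tz":0.0005,"ax":0,"ay":0,"az":0}]'; python3 -m jog '[{"tx":0.0002,"ty":0,"tz":0.0005,"ax":0,"ay":0,"az":0},{"tx":0.0002,"ty":0,"tz":0.0005,"ax":0,"ay":0,"az":0}]';  python3 -m jog '[{"tx":0.0002,"ty":0,"tz":0.0005,"ax":0,"ay":0,"az":0},{"tx":0.0002,"ty":0,"tz":0.0005,"ax":0,"ay":0,"az":0}]' ) | egrep 'pos|wrist_f'
```

```text
eef_pos: [0.5158, -0.045, 0.0925]
wrist_force: [0.5, 3.1, 3.8]
eef_pos: [0.5158, -0.0449, 0.092]
wrist_force: [0.3, 3.1, 5.0]
eef_pos: [0.5158, -0.0448, 0.0915]
wrist_force: [0.2, 3.4, 5.0]
```

```bash
(python3 -m jog '[{"tx":0.0005,"ty":0,"tz":0.0005,"ax":0,"ay":0,"az":0},{"tx":0.0005,"ty":0,"tz":0.0005,"ax":0,"ay":0,"az":0}]'; python3 -m jog '[{"tx":0.0002,"ty":0,"tz":0.0005,"ax":0,"ay":0,"az":0},{"tx":0.0002,"ty":0,"tz":0.0005,"ax":0,"ay":0,"az":0}]';  python3 -m jog '[{"tx":0.0002,"ty":0,"tz":0.0005,"ax":0,"ay":0,"az":0},{"tx":0.0002,"ty":0,"tz":0.0005,"ax":0,"ay":0,"az":0}]' ) | egrep 'pos|wrist_f'
```

```text
eef_pos: [0.5158, -0.0447, 0.091]
wrist_force: [0.9, 0.8, 4.1]
eef_pos: [0.5158, -0.0446, 0.0905]
wrist_force: [0.1, 0.4, 4.1]
eef_pos: [0.5158, -0.0445, 0.0901]
wrist_force: [-0.1, -0.6, 5.8]
```

```bash
(python3 -m jog '[{"tx":0,"ty":0,"tz":0.0005,"ax":0,"ay":0,"az":0},{"tx":0,"ty":0,"tz":0.0005,"ax":0,"ay":0,"az":0}]'; python3 -m jog '[{"tx":0,"ty":0,"tz":0.0005,"ax":0,"ay":0,"az":0},{"tx":0,"ty":0,"tz":0.0005,"ax":0,"ay":0,"az":0}]';  python3 -m jog '[{"tx":0,"ty":0,"tz":0.0005,"ax":0,"ay":0,"az":0},{"tx":0,"ty":0,"tz":0.0005,"ax":0,"ay":0,"az":0}]' ) | egrep 'pos|wrist_f'
```

```text
eef_pos: [0.5158, -0.0445, 0.0897]
wrist_force: [-0.3, -0.6, 5.7]
eef_pos: [0.5158, -0.0444, 0.0895]
wrist_force: [-0.5, 0.5, 8.2]
eef_pos: [0.5158, -0.0445, 0.0894]
wrist_force: [-1.1, 0.8, 9.9]
```

```bash
(python3 -m jog '[{"tx":0,"ty":0,"tz":0.0005,"ax":0,"ay":0,"az":0},{"tx":0,"ty":0,"tz":0.0005,"ax":0,"ay":0,"az":0}]'; python3 -m jog '[{"tx":0,"ty":0,"tz":0.0002,"ax":0,"ay":0,"az":0},{"tx":0,"ty":0,"tz":0.0002,"ax":0,"ay":0,"az":0},{"tx":0,"ty":0,"tz":0.0002,"ax":0,"ay":0,"az":0}]' ) | egrep 'pos|wrist_f'; python3 -c "
from h import *
for k in range(5): env.read_camera('side'); where()"
```

```text
eef_pos: [0.5158, -0.0444, 0.0893]
wrist_force: [-1.1, 1.0, 11.9]
eef_pos: [0.5158, -0.0444, 0.0893]
wrist_force: [-3.8, 1.5, 12.3]
t 8.88 stand xyz mm [38.5 -0.9 89.3] F stand [ 1.32  3.51 12.95] toolx vs xs deg 0.03 zdir [ 0.    -0.001 -1.   ] w 0.0006 g 6.4
t 8.93 stand xyz mm [38.5 -0.9 89.3] F stand [ 0.5   3.41 12.47] toolx vs xs deg 0.03 zdir [ 0.    -0.001 -1.   ] w 0.0010 g 6.4
t 8.98 stand xyz mm [38.5 -0.8 89.2] F stand [ 1.29  1.92 12.48] toolx vs xs deg 0.03 zdir [ 0.    -0.001 -1.   ] w 0.0004 g 6.4
t 9.03 stand xyz mm [38.5 -0.8 89.3] F stand [ 1.26  2.38 12.87] toolx vs xs deg 0.03 zdir [ 0.    -0.001 -1.   ] w 0.0005 g 6.4
t 9.08 stand xyz mm [38.5 -0.9 89.3] F stand [ 0.26  2.87 12.63] toolx vs xs deg 0.03 zdir [ 0.    -0.001 -1.   ] w 0.0004 g 6.4
```

```bash
python3 -m jog '[{"tx":0,"ty":0,"tz":-0.001,"ax":0,"ay":0,"az":0},{"tx":0,"ty":0,"tz":-0.003,"ax":0,"ay":0,"az":0},{"tx":0,"ty":0,"tz":-0.012,"ax":0,"ay":0,"az":0},{"tx":0,"ty":-0.001,"tz":-0.03,"ax":0,"ay":0,"az":0},{"tx":0,"ty":-0.001,"tz":-0.05,"ax":0,"ay":0,"az":0},{"tx":0.025,"ty":-0.001,"tz":-0.06,"ax":0,"ay":0,"az":0},{"tx":0.05,"ty":-0.001,"tz":-0.06,"ax":0,"ay":0,"az":0},{"tx":0.06,"ty":-0.001,"tz":-0.06,"ax":0,"ay":0,"az":0},{"tx":0.06,"ty":-0.001,"tz":-0.06,"ax":0,"ay":0,"az":0},{"tx":0.06,"ty":-0.001,"tz":-0.06,"ax":0,"ay":0,"az":0}]' 0.5 30; python3 - <<'E'
from h import *
from scipy.optimize import minimize
where(); im,d,W=pc('wrist'); save(im,'w4'); S=st(W); np.savez('/tmp/w4',S=S,im=im)
q=S.reshape(-1,3)
m=(np.abs(q[:,1])<19)&(q[:,0]>26)&(q[:,0]<49)&(q[:,2]>82)&(q[:,2]<100); 
if m.sum()>20:
    a=np.polyfit(q[m,0]+36,q[m,2],1); print('lip',m.sum(),a,np.polyval(a,74.5), 'y',np.percentile(q[m,1],[2,98]))
m=(np.abs(q[:,1])<9)&(q[:,2]>60)&(q[:,2]<105)&(q[:,0]>85)&(q[:,0]<145)
t=q[m]; print(m.sum()); print('x',np.percentile(t[:,0],[1,50,99]),'y',np.percentile(t[:,1],[1,50,99]),'z',np.percentile(t[:,2],[1,50,99]))
for n in ['bolt_tab','bolt']: print(n,[(np.round(st(np.array(r['centre'])),1),r['score']) for r in env.look_for('wrist',n)[:2]])
for c in ['scene','side']:
    im,d,W=pc(c); k=st(W).reshape(-1,3)
    m=(np.abs(k[:,1])<12)&(k[:,2]>75)&(k[:,2]<105)&(k[:,0]>90)&(k[:,0]<145);t=k[m]
    print(c,'x',np.percentile(t[:,0],[1,50,99]),'y',np.percentile(t[:,1],[1,50,99]),'z',np.percentile(t[:,2],[1,50,99]))
E
```

```text
time_s: 9.92
eef_pos: [0.5088, 0.0158, 0.1469]
tcp_rot: [0.676, 0.737, -0.001, -0.0]
wrist_force: [0.3, -0.1, -0.2]
width: 0.047
grasp_force: 0.0
t 9.92 stand xyz mm [ 99.1   1.1 146.9] F stand [-0.13 -0.28 -0.17] toolx vs xs deg 0.10 zdir [-0.002 -0.001 -1.   ] w 0.0470 g 0.0
lip 1187 [ -0.18175057 102.89793162] 89.35751442242848 y [-16.60645082  18.29976835]
828
x [ 85.82814289 108.70636406 128.51931606] y [-8.27824341  0.72497082  8.35824876] z [62.1722766  89.04118486 96.4838834 ]
bolt_tab [(array([99.2, -0.3, 77.5]), 0.63)]
bolt [(array([92.7,  3.4, 73.7]), 0.6)]
scene x [ 90.51441633 120.21983658 131.47331857] y [-8.39963494 -3.82449267  7.35470654] z [75.67055438 87.72843963 98.28928702]
side x [ 90.59063979 121.05046851 128.14292615] y [-6.96386398  2.63118201  7.47229345] z [76.02947511 89.08611854 99.05746917]
```

View pics/w4.png

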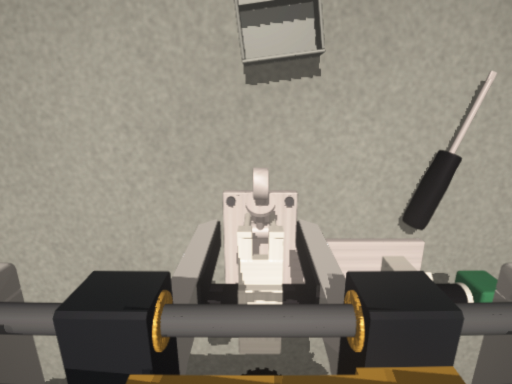

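```bash
python3 -m jog '[{"tx":0.017,"ty":0.0005,"tz":0,"ax":0,"ay":0,"az":0},{"tx":0.017,"ty":0.0005,"tz":0.025,"ax":0,"ay":0,"az":0},{"tx":0.017,"ty":0.0005,"tz":0.05,"ax":0,"ay":0,"az":0},{"tx":0.017,"ty":0.0005,"tz":0.07,"ax":0,"ay":0,"az":0},{"tx":0.017,"ty":0.0005,"tz":0.0795,"ax":0,"ay":0,"az":0},{"tx":0.017,"ty":0.0005,"tz":0.0795,"ax":0,"ay":0,"az":0},{"tx":0.017,"ty":0.0005,"tz":0.0795,"ax":0,"ay":0,"az":0}]' 0.3 30; python3 - <<'E'
from h import *
where(); im,d,W=pc('wrist'); q=st(W).reshape(-1,3)
m=(np.abs(q[:,1])<9)&(q[:,2]>84)&(q[:,2]<105)&(q[:,0]>95)&(q[:,0]<145)
t=q[m]; print(m.sum()); print('x',np.percentile(t[:,0],[1,50,99]),'y',np.percentile(t[:,1],[1,50,99]),'z',np.percentile(t[:,2],[1,50,99]))
E
```

```text
time_s: 10.75
eef_pos: [0.5087, 0.0325, 0.0682]
tcp_rot: [0.677, 0.736, -0.0, -0.0]
wrist_force: [0.8, -0.5, 0.4]
width: 0.0284
grasp_force: 0.0
t 10.75 stand xyz mm [ 1.158e+02 -1.000e-01  6.820e+01] F stand [-0.57 -0.74  0.39] toolx vs xs deg -0.02 zdir [-0.001  0.    -1.   ] w 0.0284 g 0.0
926
x [106.62805889 120.99969437 128.94825684] y [-4.44207104  1.5577405   7.06059992] z [84.63846561 94.12488745 96.84107675]
```

```bash
python3 -m jog '[{"tx":0,"ty":-0.001,"tz":0,"ax":0,"ay":0,"az":0},{"tx":0,"ty":-0.001,"tz":0,"ax":0,"ay":0,"az":0},{"tx":0,"ty":-0.001,"tz":0,"ax":0,"ay":0,"az":0},{"tx":0,"ty":-0.001,"tz":0,"ax":0,"ay":0,"az":0},{"tx":0,"ty":-0.001,"tz":0,"ax":0,"ay":0,"az":0},{"tx":0,"ty":-0.001,"tz":0,"ax":0,"ay":0,"az":0}]' 0 35; python3 - <<'E'
from h import *
where()
p=.94
for d in [4,8,12,16]: print('draw',d,'dx %.1f dz(up) %.1f'%(d*np.sin(p),d*np.cos(p)))
E
```

```text
time_s: 11.3
eef_pos: [0.5089, 0.0328, 0.0693]
tcp_rot: [0.677, 0.736, 0.001, 0.001]
wrist_force: [0.7, 0.7, 4.6]
width: 0.0119
grasp_force: 35.0
t 11.30 stand xyz mm [116.1  -0.4  69.3] F stand [ 0.65 -0.78  4.6 ] toolx vs xs deg 0.02 zdir [ 0.003 -0.    -1.   ] w 0.0119 g 35.0
draw 4 dx 3.2 dz(up) 2.4
draw 8 dx 6.5 dz(up) 4.7
draw 12 dx 9.7 dz(up) 7.1
draw 16 dx 12.9 dz(up) 9.4
```

```bash
python3 -m jog '[{"tx":0.0016,"ty":0.0005,"tz":-0.0012,"ax":0,"ay":0,"az":0},{"tx":0.0032,"ty":0.001,"tz":-0.0024,"ax":0,"ay":0,"az":0},{"tx":0.0048,"ty":0.001,"tz":-0.0035,"ax":0,"ay":0,"az":0},{"tx":0.0065,"ty":0.001,"tz":-0.0047,"ax":0,"ay":0,"az":0},{"tx":0.008,"ty":0.001,"tz":-0.006,"ax":0,"ay":0,"az":0},{"tx":0.0097,"ty":0.001,"tz":-0.0071,"ax":0,"ay":0,"az":0},{"tx":0.0097,"ty":0.001,"tz":-0.0071,"ax":0,"ay":0,"az":0},{"tx":0.0097,"ty":0.001,"tz":-0.0071,"ax":0,"ay":0,"az":0}]' 0 35; python3 - <<'E'
from h import *
for k in range(3):where();env.read_camera('side')
E
```

```text
time_s: 11.97
eef_pos: [0.5082, 0.0409, 0.075]
tcp_rot: [0.677, 0.736, -0.001, 0.001]
wrist_force: [2.9, -6.5, -3.5]
width: 0.0119
grasp_force: 35.0
t 11.97 stand xyz mm [124.2  -0.3  75. ] F stand [-6.73 -2.33 -3.48] toolx vs xs deg 0.06 zdir [ 0.001 -0.004 -1.   ] w 0.0119 g 35.0
t 12.02 stand xyz mm [124.1  -0.3  74.9] F stand [-6.43 -2.49 -2.18] toolx vs xs deg 0.05 zdir [ 0.001 -0.003 -1.   ] w 0.0115 g 35.0
t 12.07 stand xyz mm [124.1  -0.4  74.9] F stand [-6.85 -2.22 -3.65] toolx vs xs deg 0.05 zdir [ 0.001 -0.003 -1.   ] w 0.0117 g 35.0
```

```bash
python3 -m jog '[{"tx":0.0018,"ty":0.0005,"tz":-0.0013,"ax":0,"ay":0,"az":0},{"tx":0.0036,"ty":0.0005,"tz":-0.0026,"ax":0,"ay":0,"az":0},{"tx":0.0052,"ty":0.0005,"tz":-0.0038,"ax":0,"ay":0,"az":0},{"tx":0.0052,"ty":0.0005,"tz":-0.0038,"ax":0,"ay":0,"az":0},{"tx":0.0052,"ty":0.0005,"tz":-0.0038,"ax":0,"ay":0,"az":0}]' 0 35; cat >> h.py <<'E'
def bolt(tab0=(115.9,83.6),tcp0=(116.1,69.3)):
    where(); s=env.get_state(); p=st(s['eef_pos']); f=np.array(s['wrist_force'])
    v=np.array([p[0]+tab0[0]-tcp0[0]-56,p[2]+tab0[1]-tcp0[1]-40]); r=np.hypot(*v); u=v/r
    F=np.array([f[:2]@xs,f[2]])
    print('phi %.3f draw %.1f Fradial %.1f (draw by force %.1f) Ftang %.1f'%(np.arctan2(v[0],v[1]),r-74,-F@u,(-F@u-3)/.4,F@np.array([u[1],-u[0]])))
E
python3 - <<'E'
from h import *
for k in range(3):bolt();env.read_camera('side')
E
```

```text
time_s: 12.53
eef_pos: [0.5078, 0.0455, 0.0783]
tcp_rot: [0.677, 0.736, -0.002, 0.001]
wrist_force: [3.1, -8.4, -4.8]
width: 0.0121
grasp_force: 35.0
t 12.53 stand xyz mm [128.9  -0.3  78.3] F stand [-8.6  -2.34 -4.81] toolx vs xs deg 0.06 zdir [-0.    -0.005 -1.   ] w 0.0121 g 35.0
phi 0.945 draw 15.7 Fradial 9.8 (draw by force 17.0) Ftang -1.1
t 12.58 stand xyz mm [128.8  -0.3  78.3] F stand [-8.38 -2.8  -4.5 ] toolx vs xs deg 0.06 zdir [-0.    -0.005 -1.   ] w 0.0113 g 35.0
phi 0.944 draw 15.7 Fradial 9.4 (draw by force 16.1) Ftang -1.3
t 12.63 stand xyz mm [128.8  -0.4  78.3] F stand [-8.32 -1.57 -4.46] toolx vs xs deg 0.05 zdir [-0.    -0.005 -1.   ] w 0.0118 g 35.0
phi 0.944 draw 15.6 Fradial 9.4 (draw by force 15.9) Ftang -1.3
```

```bash
python3 -m jog '[{"tx":-0.0039,"ty":0,"tz":-0.005,"ax":0,"ay":0,"az":0},{"tx":-0.0081,"ty":0,"tz":-0.0096,"ax":0,"ay":0,"az":0},{"tx":-0.0113,"ty":0,"tz":-0.0128,"ax":0,"ay":0,"az":0},{"tx":-0.0147,"ty":0,"tz":-0.0158,"ax":0,"ay":0,"az":0},{"tx":-0.0182,"ty":0,"tz":-0.0187,"ax":0,"ay":0,"az":0},{"tx":-0.022,"ty":0,"tz":-0.0213,"ax":0,"ay":0,"az":0},{"tx":-0.0258,"ty":0,"tz":-0.0237,"ax":0,"ay":0,"az":0},{"tx":-0.0297,"ty":0,"tz":-0.026,"ax":0,"ay":0,"az":0},{"tx":-0.0297,"ty":0,"tz":-0.026,"ax":0,"ay":0,"az":0},{"tx":-0.0297,"ty":0,"tz":-0.026,"ax":0,"ay":0,"az":0}]' 0 35; python3 - <<'E'
from h import *
for k in range(2):bolt();env.read_camera('side')
E
```

```text
time_s: 13.52
eef_pos: [0.5098, 0.0188, 0.1035]
tcp_rot: [0.677, 0.736, 0.0, -0.001]
wrist_force: [4.8, -0.4, -10.7]
width: 0.0114
grasp_force: 35.0
t 13.52 stand xyz mm [ 1.020e+02 -1.000e-01  1.035e+02] F stand [ -0.83  -4.71 -10.74] toolx vs xs deg -0.02 zdir [-0.001  0.002 -1.   ] w 0.0114 g 35.0
phi 0.532 draw 16.3 Fradial 9.7 (draw by force 16.7) Ftang 4.7
t 13.57 stand xyz mm [ 1.021e+02 -1.000e-01  1.037e+02] F stand [ -0.02  -5.08 -11.28] toolx vs xs deg -0.01 zdir [-0.001  0.001 -1.   ] w 0.0115 g 35.0
phi 0.532 draw 16.5 Fradial 9.7 (draw by force 16.8) Ftang 5.7
```

```bash
python3 -m jog '[{"tx":-0.0035,"ty":0.0005,"tz":-0.0018,"ax":0,"ay":0,"az":0},{"tx":-0.007,"ty":0.001,"tz":-0.0034,"ax":0,"ay":0,"az":0},{"tx":-0.0106,"ty":0.001,"tz":-0.0051,"ax":0,"ay":0,"az":0},{"tx":-0.0148,"ty":0.001,"tz":-0.0068,"ax":0,"ay":0,"az":0},{"tx":-0.0191,"ty":0.001,"tz":-0.0082,"ax":0,"ay":0,"az":0},{"tx":-0.0234,"ty":0.001,"tz":-0.0094,"ax":0,"ay":0,"az":0},{"tx":-0.0278,"ty":0.001,"tz":-0.0104,"ax":0,"ay":0,"az":0},{"tx":-0.0322,"ty":0.001,"tz":-0.0112,"ax":0,"ay":0,"az":0},{"tx":-0.0367,"ty":0.001,"tz":-0.0118,"ax":0,"ay":0,"az":0},{"tx":-0.0367,"ty":0.001,"tz":-0.0118,"ax":0,"ay":0,"az":0}]' 0 35; python3 - <<'E'
from h import *
for k in range(2):bolt();env.read_camera('side')
E
```

```text
time_s: 14.45
eef_pos: [0.5135, -0.0189, 0.1167]
tcp_rot: [0.677, 0.736, -0.001, -0.001]
wrist_force: [-0.2, 3.3, -9.0]
width: 0.0117
grasp_force: 35.0
t 14.45 stand xyz mm [ 64.2  -0.7 116.7] F stand [ 3.31 -0.08 -8.99] toolx vs xs deg -0.03 zdir [-0.002  0.    -1.   ] w 0.0117 g 35.0
phi 0.088 draw 17.4 Fradial 8.7 (draw by force 14.2) Ftang 4.1
t 14.50 stand xyz mm [ 64.2  -0.7 116.7] F stand [ 2.77  1.37 -8.62] toolx vs xs deg -0.01 zdir [-0.002 -0.    -1.   ] w 0.0117 g 35.0
phi 0.088 draw 17.3 Fradial 8.3 (draw by force 13.4) Ftang 3.5
```

```bash
python3 -m jog '[{"tx":-0.0005,"ty":0,"tz":-0.001,"ax":0,"ay":0,"az":0},{"tx":-0.0025,"ty":0,"tz":-0.001,"ax":0,"ay":0,"az":0},{"tx":-0.0045,"ty":0,"tz":-0.001,"ax":0,"ay":0,"az":0},{"tx":-0.0065,"ty":0,"tz":-0.0012,"ax":0,"ay":0,"az":0},{"tx":-0.008,"ty":0,"tz":-0.0012,"ax":0,"ay":0,"az":0},{"tx":-0.008,"ty":0,"tz":-0.0012,"ax":0,"ay":0,"az":0}]' 0 35; python3 - <<'E'
from h import *
for k in range(2):bolt();im,d,W=pc('scene')
save(im[90:220,180:330].repeat(4,0).repeat(4,1),'s5')
E
```

```text
time_s: 15.05
eef_pos: [0.5143, -0.0257, 0.1178]
tcp_rot: [0.677, 0.736, -0.0, -0.001]
wrist_force: [-1.5, 4.4, -9.7]
width: 0.0118
grasp_force: 35.0
t 15.05 stand xyz mm [ 57.4  -0.8 117.8] F stand [ 4.53  1.14 -9.66] toolx vs xs deg 0.02 zdir [-0.002  0.001 -1.   ] w 0.0118 g 35.0
phi 0.013 draw 18.1 Fradial 9.6 (draw by force 16.5) Ftang 4.6
t 15.10 stand xyz mm [ 57.4  -0.8 117.7] F stand [ 4.32  2.05 -9.72] toolx vs xs deg 0.03 zdir [-0.002  0.001 -1.   ] w 0.0116 g 35.0
phi 0.013 draw 18.1 Fradial 9.7 (draw by force 16.7) Ftang 4.4
```

View pics/s5.png

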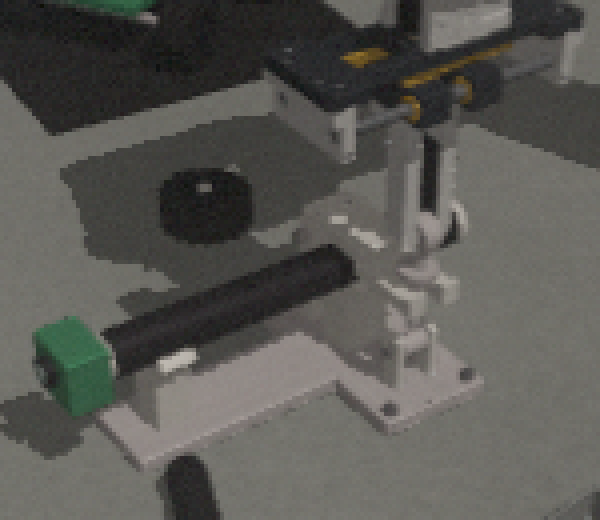

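```bash
python3 -m jog '[{"tx":0,"ty":0,"tz":0.001,"ax":0,"ay":0,"az":0},{"tx":0,"ty":0,"tz":0.002,"ax":0,"ay":0,"az":0},{"tx":0,"ty":0,"tz":0.003,"ax":0,"ay":0,"az":0},{"tx":0,"ty":0,"tz":0.004,"ax":0,"ay":0,"az":0},{"tx":0,"ty":0,"tz":0.005,"ax":0,"ay":0,"az":0},{"tx":0,"ty":0,"tz":0.006,"ax":0,"ay":0,"az":0},{"tx":0,"ty":0,"tz":0.007,"ax":0,"ay":0,"az":0},{"tx":0,"ty":0,"tz":0.008,"ax":0,"ay":0,"az":0},{"tx":0,"ty":0,"tz":0.009,"ax":0,"ay":0,"az":0},{"tx":0,"ty":0,"tz":0.009,"ax":0,"ay":0,"az":0}]' 0 35; python3 - <<'E'
from h import *
for k in range(2):bolt();im,d,W=pc('scene')
E
```

```text
time_s: 15.98
eef_pos: [0.5145, -0.0261, 0.1102]
tcp_rot: [0.677, 0.736, -0.001, -0.001]
wrist_force: [-4.9, 4.6, -2.2]
width: 0.0118
grasp_force: 35.0
t 15.98 stand xyz mm [ 56.9  -1.  110.2] F stand [ 5.02  4.49 -2.16] toolx vs xs deg 0.04 zdir [-0.002  0.    -1.   ] w 0.0118 g 35.0
phi 0.008 draw 10.5 Fradial 2.1 (draw by force -2.2) Ftang 5.0
t 16.03 stand xyz mm [ 56.9  -1.  110.2] F stand [ 4.05  5.   -1.27] toolx vs xs deg 0.04 zdir [-0.002  0.    -1.   ] w 0.0118 g 35.0
phi 0.008 draw 10.5 Fradial 1.2 (draw by force -4.4) Ftang 4.1
```

```bash
python3 -m jog '[{"tx":0.0005,"ty":-0.0005,"tz":0,"ax":0,"ay":0,"az":0},{"tx":0.001,"ty":-0.001,"tz":0,"ax":0,"ay":0,"az":0},{"tx":0.001,"ty":-0.001,"tz":0.0,"ax":0,"ay":0,"az":0},{"tx":0.001,"ty":-0.001,"tz":0.0,"ax":0,"ay":0,"az":0}]' 0 35; python3 - <<'E'
from h import *
for k in range(2):
    bolt();im,d,W=pc('side')
save(im[110:230,240:400].repeat(5,0).repeat(5,1),'s6')
E
```

```text
time_s: 16.42
eef_pos: [0.5144, -0.0259, 0.1102]
tcp_rot: [0.677, 0.736, -0.0, 0.001]
wrist_force: [-4.6, 1.4, 0.3]
width: 0.0116
grasp_force: 35.0
t 16.42 stand xyz mm [ 57.1  -0.9 110.2] F stand [1.82 4.46 0.28] toolx vs xs deg 0.03 zdir [ 0.001 -0.001 -1.   ] w 0.0116 g 35.0
phi 0.011 draw 10.5 Fradial -0.3 (draw by force -8.2) Ftang 1.8
t 16.47 stand xyz mm [ 57.1  -0.9 110.1] F stand [2.56 6.01 0.79] toolx vs xs deg 0.03 zdir [ 0.    -0.001 -1.   ] w 0.0118 g 35.0
phi 0.011 draw 10.5 Fradial -0.8 (draw by force -9.5) Ftang 2.6
```

View pics/s6.png

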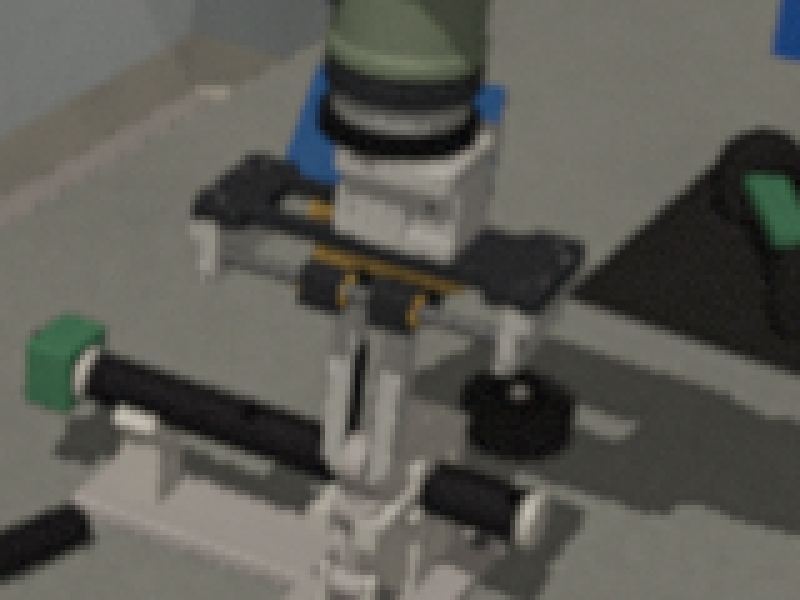

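```bash
python3 - <<'E'
from h import *
for c in ['scene','side','wrist']:
    im,d,W=pc(c); S=st(W); 
    m=(np.abs(S[...,1])<5)&(S[...,0]>42)&(S[...,0]<72)&(S[...,2]>85)&(S[...,2]<150)
    q=S[m]; print(c,len(q)); print(np.histogram(q[:,2],bins=np.arange(86,150,4))[0], 'zmax',np.round(np.sort(q[:,2])[-5:],1) if len(q) else '')
    m=(np.abs(S[...,1])<16)&(S[...,0]>38)&(S[...,0]<78)&(S[...,2]>85)&(S[...,2]<112); q=S[m]
    print(' collar/lip hist z86..112 by2',np.histogram(q[:,2],bins=np.arange(84,113,2))[0])
    print(env.look_for(c,'bolt_tab')[:1],env.look_for(c,'bolt_collar')[:1])
E
```

```text
scene 53
[ 1  3 15  4  7  2  1  3  1  1  4 10  1  0  0] zmax [132.7 132.7 132.7 132.9 134.1]
 collar/lip hist z86..112 by2 [ 1  2 21 22 15 32 10  5  0  5  2  0  2  0]
[{'centre': [0.5174, -0.0154, 0.0968], 'score': 0.5}] [{'centre': [0.6964, 0.0443, 0.0185], 'score': 0.43}]
side 56
[ 0  3 14  6  4  2  1  2  2  1  4 12  4  1  0] zmax [134.1 135.  135.1 135.3 141.6]
 collar/lip hist z86..112 by2 [ 0  8  7 21 16 24 22  5  1  3  1  0  2  1]
[{'centre': [0.5122, -0.0197, 0.095], 'score': 0.61}] [{'centre': [0.6206, -0.0643, 0.084], 'score': 0.75}]
wrist 775
[  3 122   7   0   0   0   0   0   0  36 254 316   0   2  11] zmax [149.  149.1 149.3 149.5 149.5]
 collar/lip hist z86..112 by2 [ 11  99 225 127 469  30   0   0   0   0   0   0   1  15]
[{'centre': [0.5117, -0.0185, 0.1279], 'score': 0.81}] [{'centre': [0.5149, -0.0144, 0.1275], 'score': 0.91}]
```

```bash
python3 -m jog '[{"tx":0,"ty":0,"tz":0,"ax":0,"ay":0,"az":0},{"tx":0,"ty":0,"tz":0,"ax":0,"ay":0,"az":0},{"tx":0,"ty":0,"tz":0,"ax":0,"ay":0,"az":0},{"tx":0,"ty":0,"tz":0,"ax":0,"ay":0,"az":0},{"tx":0,"ty":0,"tz":-0.01,"ax":0,"ay":0,"az":0},{"tx":0,"ty":0,"tz":-0.03,"ax":0,"ay":0,"az":0},{"tx":-0.02,"ty":0,"tz":-0.06,"ax":0,"ay":0,"az":0},{"tx":-0.05,"ty":0,"tz":-0.09,"ax":0,"ay":0,"az":0},{"tx":-0.07,"ty":0,"tz":-0.12,"ax":0,"ay":0,"az":0},{"tx":-0.07,"ty":0,"tz":-0.12,"ax":0,"ay":0,"az":0},{"tx":-0.07,"ty":0,"tz":-0.12,"ax":0,"ay":0,"az":0}]' 0.4 35; python3 - <<'E'
from h import *
where()
for c in ['scene','side','wrist']:
    im,d,W=pc(c); S=st(W)
    m=(np.abs(S[...,1])<9)&(S[...,0]>35)&(S[...,0]<80)&(S[...,2]>108)&(S[...,2]<150)
    q=S[m]; print(c,len(q),'tab x',np.percentile(q[:,0],[2,50,98]).round(1),'y',np.percentile(q[:,1],[2,98]).round(1),'zmax',np.round(np.sort(q[:,2])[-5:],1))
    for nm,x0,x1,y1 in [('lip',27,40,18),('crown',-20,20,18)]:
        m=(np.abs(S[...,1])<y1)&(S[...,0]>x0)&(S[...,0]<x1)&(S[...,2]>80)&(S[...,2]<115); q=S[m]; print(nm,len(q),np.percentile(q[:,2],[10,50,90]).round(1))
    if c=='wrist': w=im
    if c=='scene': sc=im
save(np.hstack([cv2.resize(sc[90:220,180:330],(400,346)),cv2.resize(w[:,80:430],(400,346))]),'f7')
E
```

```text
time_s: 17.88
eef_pos: [0.522, -0.0969, 0.2326]
tcp_rot: [0.678, 0.735, 0.001, 0.003]
wrist_force: [-0.6, -0.4, -0.0]
width: 0.0378
grasp_force: 0.0
t 17.88 stand xyz mm [-14.2  -2.7 232.6] F stand [-0.37  0.63 -0.01] toolx vs xs deg -0.10 zdir [ 0.007 -0.002 -1.   ] w 0.0378 g 0.0
scene 87 tab x [53.1 67.7 77.1] y [-6.9  5.6] zmax [132.7 132.7 133.1 133.2 134.2]
lip 69 [88.6 90.9 98.2]
crown 142 [ 93.9 101.1 102.3]
side 69 tab x [51.4 67.6 75. ] y [-5.5  6.5] zmax [134.1 134.1 134.2 134.8 135.5]
lip 27 [89.9 91.1 94.6]
crown 111 [100.8 102.6 104.4]
wrist 388 tab x [49.9 62.2 74.1] y [-3.7  7.6] zmax [132.5 132.5 132.6 132.6 132.7]
lip 450 [87.7 88.7 89.7]
crown 1330 [ 99.1 100.1 101. ]
```

View pics/f7.png

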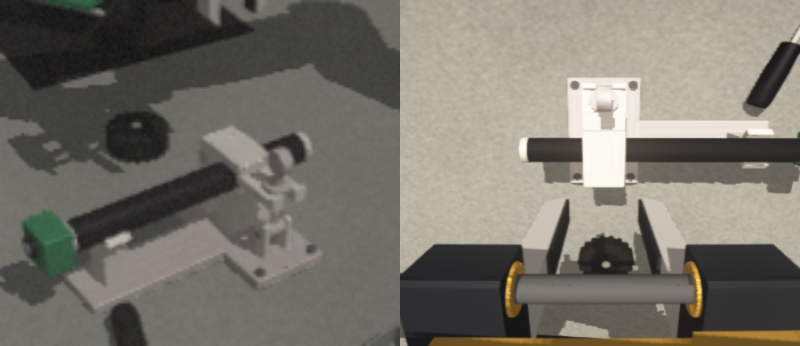

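```bash
cat > f.py <<'E'
from h import *
from scipy.optimize import least_squares
where()
for c in ['scene','side','wrist']:
    im,d,W=pc(c); S=st(W)
    m=(np.abs(S[...,1])<12)&(S[...,0]>35)&(S[...,0]<85)&(S[...,2]>106)&(S[...,2]<150); q=S[m]
    # rim points only: signed circle dist, interior (flat faces) penalised one-sided via convex outline
    h=cv2.convexHull(q[:,[0,2]].astype(np.float32))[:,0].astype(float); 
    f=lambda p:np.hypot(q[:,0]-p[0],q[:,2]-p[1])-13
    up=q[:,2]>112
    r=least_squares(lambda p:(lambda e:np.where(e<-2,e*.05,e))(f(p))[up],[60,120],loss='soft_l1')
    x,z=r.x; print(c,'tab centre x %.1f z %.1f phi %.3f draw %.1f y %.1f'%(x,z,np.arctan2(x-56,z-40),np.hypot(x-56,z-40)-74,np.mean(np.percentile(q[up,1],[3,97]))), 'n',up.sum(),'xmin/max',q[up,0].min().round(1),q[up,0].max().round(1),'ztop',np.percentile(q[:,2],99.5).round(1))
    m=(np.abs(S[...,1])<15)&(S[...,0]>40)&(S[...,0]<80)&(S[...,2]>84)&(S[...,2]<106); q=S[m]
    for a in range(40,80,4):
        k=q[(q[:,0]>=a)&(q[:,0]<a+4)]
        if len(k)>3: print('  x',a,len(k),np.percentile(k[:,2],[10,50,90,98]).round(1))
E
python3 f.py
```

```text
t 18.03 stand xyz mm [-1.140e+01  2.000e-01  2.278e+02] F stand [-0.17 -0.68  0.85] toolx vs xs deg 0.04 zdir [-0.002  0.001 -1.   ] w 0.0376 g 0.0
scene tab centre x 63.3 z 120.0 phi 0.092 draw 6.3 y -0.7 n 83 xmin/max 52.2 77.3 ztop 133.3
  x 40 12 [88.6 89.4 90.4 91.1]
  x 48 5 [89.5 94.5 95.  95.1]
  x 52 8 [89.5 94.5 95.6 96. ]
  x 56 6 [91.3 94.2 95.4 95.7]
  x 60 11 [ 90.2  95.   99.  104. ]
  x 64 26 [ 91.1  95.5 102.2 104.3]
  x 68 15 [ 89.9  93.9  95.6 100.3]
  x 72 13 [89.  93.2 94.8 95.6]
  x 76 18 [86.2 89.9 93.8 94.1]
side tab centre x 60.5 z 120.7 phi 0.056 draw 6.8 y 0.6 n 65 xmin/max 49.6 75.2 ztop 134.4
  x 44 5 [91.6 93.4 95.8 96.1]
  x 52 8 [90.5 96.  97.2 97.7]
  x 56 13 [ 93.7  95.8 100.5 102.6]
  x 60 15 [ 93.2  96.8 104.4 105.6]
  x 64 18 [ 91.7  95.9  98.4 101.3]
  x 68 16 [89.8 92.7 96.5 96.8]
  x 72 14 [86.9 89.8 95.6 96.1]
  x 76 12 [86.9 92.3 94.3 95. ]
wrist tab centre x 60.0 z 120.0 phi 0.050 draw 6.1 y 1.7 n 377 xmin/max 49.9 74.1 ztop 132.5
  x 40 120 [87.6 88.4 89.2 89.8]
  x 44 106 [87.6 88.6 89.6 94.6]
  x 48 68 [87.9 88.7 94.4 95. ]
  x 52 68 [88.1 93.3 94.4 94.8]
  x 56 68 [88.4 93.5 94.5 94.7]
  x 60 68 [88.1 93.2 94.2 94.9]
  x 64 68 [87.7 92.8 93.8 94.2]
  x 68 83 [87.3 88.4 93.1 93.5]
  x 72 66 [90.6 92.1 93.  93.5]
  x 76 32 [91.2 92.1 92.9 93.1]
```

```bash
python3 -c "
from station import env
print(env.close_job())"
```

```text
the job is handed in; nothing more can be done
None
```

I've handed the job in at about 18 s: the clamp half is pressed home on the tube at about 12.5 N, and the swing bolt's collar is seated behind the ridges. The bolt leans about 0.05 rad from upright (limit 0.11), its draw reads about 6 mm, and the arm is clear. I never commanded anything near the boom, wheel, tray or screwdriver, but I did not measure their positions at the end.

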